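# Load vials end to end into a gravity feed tube

## Robot

A 6-joint arm with a two-finger parallel gripper is mounted at the origin on a cart in front of the work surface, level with it; the furniture and walls round the work are solid. World frame = base frame: x ahead of the robot, y to its left, z up, the work surface at z = 0. Lengths are in m, angles in rad, forces in N, time in s.
With the tool pointing down it reaches from about 0.275 to 1 m from the base axis. Payload 8.4 kg.
Tool frame: the origin (TCP) lies on the centre line of the jaws, within the pads' length; the fingertips stand 17 mm ahead of it and the grasp point (between the pads) lies 2 mm behind it (bot.tcp_to_tips is the z of the fingertips in the tool frame, in m); z points along the fingers, y is the line along which they close (so a half turn about z gives the same grasp; the last joint's range is limited). The gripper opens to 85 mm and grips with 20 to 120 N. Pads are 22 mm wide; open, the fingers measure 114 mm over their backs; the gripper's body (76 mm by 85 mm) begins 54 mm behind the grasp point. The pads swing forward as they close: fully open they stand 13 mm farther back than shut.
Start: joints at [-1.114, 0.353, 1.633, -0, 1.155, -0.002], TCP at [0.277, -0.56, 0.226] pointing down, gripper open.
Joint ranges: [-2.63, 2.63], [-0.92, 2.1], [0.06, 2.66], [-1.3, 4.44], [0, 2.69], [-3.02, 3.02]. Speed limits (rad/s): [2.22, 2.22, 2.79, 3.14, 3.14, 3.14].

## Interface

Orientations are given as a unit quaternion [x, y, z, w].
In Python, from workcell import bot, hand, kinematics, get_obs, vision, hand_in gives the robot as it stands. The module is installed in compiled form; this text tells all that it offers. Calls block until the motion is done:
- bot.reach(position, orientation): joint-space move of the TCP to a pose.
- bot.servo_line(position, ori=None, velocity=0.15): straight line of the TCP; ori=None keeps the orientation; velocity is the mean speed in m/s.
- bot.goto_joints(angles): joint-space move.
- hand.move_gripper(opening, strength=None): finger opening in m; strength is the grip in N (None keeps the last); returns when the fingers have stopped.
- bot.dwell(seconds).
- kinematics.solve_ik(position, orientation): joint angles nearest the present ones, or None.
- get_obs(): the state.
- vision.read_camera(name): name is "side" or "top" or "wrist"; returns a dict with "frame" (400x640x3 uint8, red, green, blue), "intrinsics" (3x3 intrinsics, pixels), "view" (4x4, takes a point from world to camera coordinates). Camera axes: x right, y down, z forward; pixel columns grow to the right and rows downward; lengths in m; the calibration is good to about 2 mm. A picture is of the moment at which its call begins. There is no depth.
A pose or a line that the arm cannot do raises bot.IKError and nothing moves.
- hand_in(): hands the job in; it is judged then, once.
The state is a dict: "time_s": time; "joint_pos": joint angles; "joint_vel": joint speeds; "joint_efforts": joint torques, N m; "position": TCP position; "orientation": TCP orientation; "wrist_force": force on the tool from outside, world axes, zero at the start; "ft_torque": the same for the moment, N m; "gripper_width": finger opening in m; "grip_force": force on a finger pad.
Only numpy, scipy, OpenCV 4.12 (cv2) and the standard library are available. Lean on these libraries where they do the work, as an engineer would, in place of code of your own. Each camera call takes 0.05 s, during which the arm holds its last target. There are 200 camera calls.

## Task

Load the three vials cap first and end to end into the feeder's sloping tube, the grey-capped vial first: roll each one sideways off the deck into the channel and push it down the channel, without lifting any vial off the deck. Push the glass gently: the tube's braked follower gives way slowly, and the last vial is home when its base is flush with the mouth of the tube. Leave the timer, the pen and the swab sachet where they are.

Things in the scene. Friction and masses are not known exactly. Their poses are not given: they have to be found in the camera images.
- feed_deck: sloping top of the vial feeder, fixed. Origin: centre of the tube's mouth, on the tube's axis, 75 mm above the desk. x runs 15 degrees up the slope, away from the tube; y lies level across; z is the deck's normal. Grey deck: surface at z = -2 mm, x 0 to 118 mm, y -75 to +130 mm; rims 4 mm high at both sides and the lower edge; upper edge open
- channel_top (a point): upper end of the channel's axis, on the deck's frame at x = 118 mm, y = z = 0. The channel runs straight down x to the mouth: y -9 to +9 mm, floor at z = -8 mm, open above. A vial in it has its axis at z = 0 and stands 10 mm proud of the deck, so a closed gripper, wider than the channel, can push its base from just above the deck
- mouth_frame (a point): top edge of the blue mouth frame, at x = 0, y = 0, z = 14 mm of the deck. Frame 60 mm wide (y -30 to +30), flat front face at x = 0, window 19.5 mm wide and 18 mm high (z -8 to +10). A flat upright finger side that pushes a vial until it meets the frame leaves the base flush; a bevelled fingertip side leaves it proud. Keep pushes on the glass under 25 N
- tube_end (a point): closed lower end of the tube, at x = -136 mm of the deck. Bore 19.5 x 18 mm, aluminium sides, clear roof. Inside, an orange braked follower plug, its face 12 to 57 mm behind the mouth at the start (not measured): it yields slowly at about 4 N plus 15 N per m/s, stays where pushed, stops with its face at 120 mm. Three vials take up about 113 mm
- vial_grey: vial with a grey cap, to be deepest in the tube; one of the two vials near the channel, at y = +28 or -28 mm (+-4) of the deck; lies on its side, base up the slope, cap towards the mouth. Glass, body 16 mm diameter and 30 mm long, 38 mm long over the cap (cap 14 mm diameter), about 16 g. Origin: centre of its flat base; z runs along the vial from base to cap
- vial_purple_a: vial with a purple cap, the other one of the two near the channel; lies on its side, base up the slope, cap towards the mouth. Glass, body 16 mm diameter and 30 mm long, 38 mm long over the cap (cap 14 mm diameter), about 16 g. Origin: centre of its flat base; z runs along the vial from base to cap
- vial_purple_b: vial with a purple cap, out at about y = +86 mm of the deck; lies on its side, base up the slope, cap towards the mouth. Glass, body 16 mm diameter and 30 mm long, 38 mm long over the cap (cap 14 mm diameter), about 16 g. Origin: centre of its flat base; z runs along the vial from base to cap
- timer: white kitchen-type timer, 66 x 66 x 17 mm, lying on the desk beside the feeder; bystander. Origin: centre of its underside
- pen: blue pen, 142 mm long, lying on the desk beside the feeder; bystander. Origin: centre of its underside
- swab: white swab sachet, 50 x 50 x 8 mm, lying on the desk beside the feeder; bystander. Origin: centre of its underside

How it is judged:
By the outcome, as a careful person would: the job done as asked, in the order asked, and still so for the second after the job is handed in, with the robot touching nothing.
It also fails if it takes over 69 s, if anything falls off the work surface, if the arm or the gripper's body presses on something with over 40 N, if the wrist force passes 120 N, or if a joint passes its speed limit or range.

## Working session

There is one attempt and no reset: what is moved stays moved. The work goes in short steps, each a Python script; the robot and the scene stay as the last script left them, time stands still between calls to the robot, and variables do not carry over. Pictures are saved under pics/ and viewed, at most 10 in all, crops included, and the job is handed in when it is done.

```bash
mkdir -p pics
python3 - <<'E'
from workcell import *
import cv2,numpy as np
o=get_obs();print(o)
for n in("top","side"):
    r=vision.read_camera(n);cv2.imwrite(f"pics/{n}0.png",r["frame"][:,:,::-1]);print(n,r["intrinsics"].tolist(),np.round(r["view"],4).tolist())
print(bot.tcp_to_tips)
E
```

```text
{'time_s': 0.0, 'joint_pos': array([-1.11442950e+00,  3.53642274e-01,  1.63418603e+00, -1.27162019e-05,
        1.15520743e+00, -2.38090836e-03]), 'joint_vel': array([ 8.24926815e-04,  4.56006064e-04, -3.74304343e-04, -8.91862663e-05,
       -2.49861541e-04, -8.84854170e-04]), 'joint_efforts': array([ 3.77557066e-03, -6.05237603e+01, -3.42058504e+01,  3.80653109e-04,
        9.47600172e-03, -5.51720632e-06]), 'position': array([ 0.27654509, -0.55991189,  0.22494316]), 'orientation': array([ 9.73808110e-01,  2.27370278e-01, -1.68047158e-04, -7.01720724e-04]), 'wrist_force': array([0.38373696, 0.00107935, 0.45838535]), 'ft_torque': array([ 0.01012068, -0.04294533,  0.03438853]), 'grip_force': 0.0, 'gripper_width': 0.0853430334742217}
top [[494.76853530575306, 0.0, 322.76800506222247], [0.0, 494.76853530575306, 196.53686191559507], [0.0, 0.0, 1.0]] [[-0.1279, -0.9918, -0.0003, 0.1292], [-0.9699, 0.1251, -0.209, 0.5689], [0.2074, -0.0265, -0.9779, 0.8391], [0.0, 0.0, 0.0, 1.0]]
side [[411.6535546051117, 0.0, 315.3711481979965], [0.0, 411.6535546051117, 197.66164121719552], [0.0, 0.0, 1.0]] [[-0.8796, -0.4757, -0.0035, 0.543], [-0.3262, 0.6085, -0.7234, 0.2123], [0.3463, -0.6351, -0.6904, 0.758], [0.0, 0.0, 0.0, 1.0]]
0.017
```

View pics/top0.png

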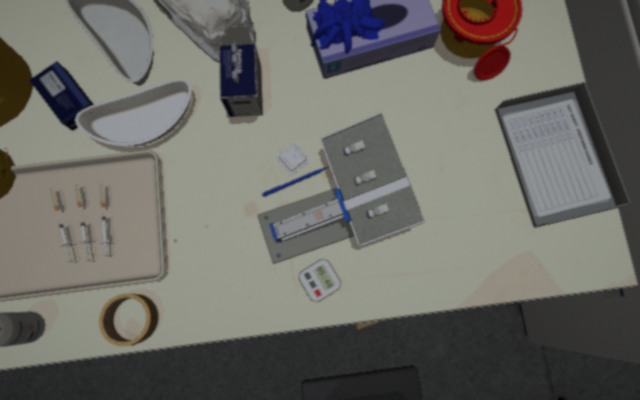

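View pics/side0.png

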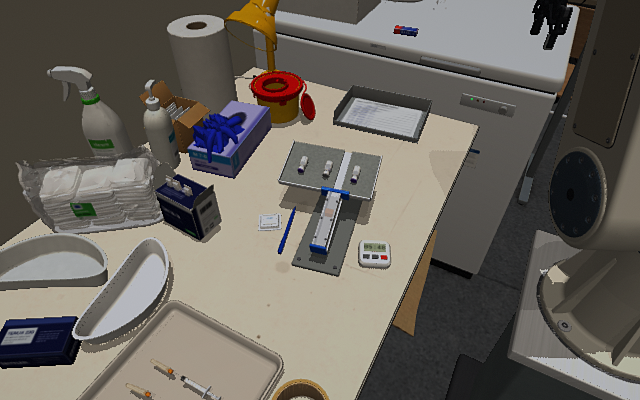

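The top view shows the deck with corners near (323,138), (378,115), (423,220) and (358,247). The vials are at (355,147), (365,178) and (377,211), the blue mouth frame is at about (342,205), and the timer, pen and sachet lie round the feeder.

```bash
python3 - <<'E'
import cv2,numpy as np
a=cv2.imread("pics/top0.png")[105:255,255:435];b=cv2.imread("pics/side0.png")[130:280,250:400]
cv2.imwrite("pics/crop0.png",np.hstack([cv2.resize(a,None,fx=2.4*1,fy=2.4*1,interpolation=cv2.INTER_CUBIC),cv2.resize(b,(360,360),interpolation=cv2.INTER_CUBIC)]))
E
cat > h.py <<'E'
from workcell import *
import cv2,numpy as np
from scipy.spatial.transform import Rotation as R
c15,s15=np.cos(np.radians(15)),np.sin(np.radians(15))
def ray(cam,uv):
    V=cam["view"];d=np.linalg.inv(cam["intrinsics"])@[uv[0],uv[1],1.]
    return -V[:3,:3].T@V[:3,3],V[:3,:3].T@d
def atz(cam,uv,z):
    o,d=ray(cam,uv);return o+d*(z-o[2])/d[2]
def proj(cam,p):
    q=cam["intrinsics"]@(cam["view"]@[*p,1])[:3];return q[:2]/q[2]
def deckR(yaw): return R.from_euler('zy',[yaw,-np.radians(15)]).as_matrix()
def fit(deckpts,world):
    # level-plane rigid fit of deck points to world points
    P=np.array([[c15*p[0]-s15*p[2],p[1]] for p in deckpts]);W=np.array(world)[:,:2]
    Pc,Wc=P-P.mean(0),W-W.mean(0)
    yaw=np.arctan2((Pc[:,0]*Wc[:,1]-Pc[:,1]*Wc[:,0]).sum(),(Pc*Wc).sum())
    M=np.array([[np.cos(yaw),-np.sin(yaw)],[np.sin(yaw),np.cos(yaw)]])
    t=W.mean(0)-M@P.mean(0);return yaw,t,W-(P@M.T+t)
def hz(p): return .075+s15*p[0]+c15*p[2]
E
python3 - <<'E'
from h import *
D=[(0,.130,.002),(.118,.130,-.002),(.118,-.075,-.002),(0,-.075,.002)]
t=vision.read_camera("top");s=vision.read_camera("side")
y,o,r=fit(D,[atz(t,u,hz(p)) for u,p in zip([(323,138),(378,115),(423,220),(358,247)],D)]);print(y,o,r)
E
```

```text
-1.3630274300828715 [0.55678425 0.01978402] [[ 0.00188302 -0.00573993]
 [-0.00060267  0.00476211]
 [ 0.0019355  -0.00053502]
 [-0.00321585  0.00151284]]
```

View pics/crop0.png

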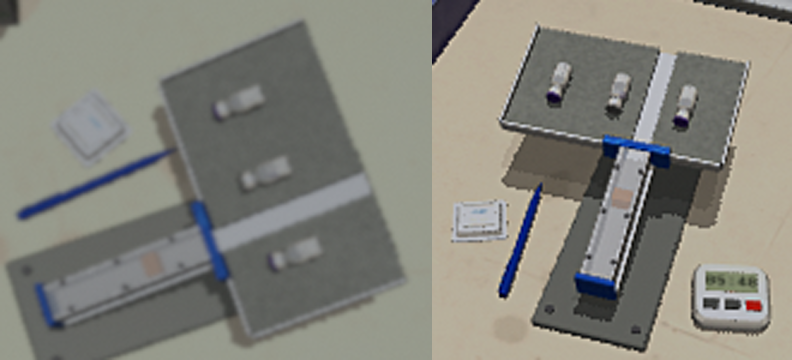

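The +28 vial has a grey cap, and the vials at -28 and +86 have purple caps. Next I move above the deck for a wrist view.

```bash
cat >> h.py <<'E'
def pose(yaw,o,p,rot=0.):
    """world TCP position and orientation for deck point p of the TIPS, tool z = -deck normal, tool y along deck y (rot about the normal)"""
    D=deckR(yaw); M=D@R.from_euler('z',rot).as_matrix()@np.diag([-1,1,-1.])
    return np.array([*o,.075])+D@(np.array(p)+[0,0,bot.tcp_to_tips]),R.from_matrix(M).as_quat()
E
python3 - <<'E'
from h import *
y,o=-1.363,[.557,.020]
for rot in(0,np.pi,np.pi/2,-np.pi/2):
    print(rot,[np.round(kinematics.solve_ik(*pose(y,o,p,rot)),2).tolist() if kinematics.solve_ik(*pose(y,o,p,rot)) is not None else None for p in[(.06,.04,.2),(.01,0,0),(.05,.1,0)]])
E
```

```text
0 [[-0.07, 0.03, 1.89, 0.02, 0.95, -0.29], [0.02, 0.32, 2.09, -0.01, 0.47, -0.18], [-0.02, 0.4, 1.86, 0.01, 0.62, -0.23]]
3.141592653589793 [[-0.07, 0.03, 1.89, 0.02, 0.95, 2.85], [0.02, 0.32, 2.09, -0.01, 0.47, 2.96], [-0.02, 0.4, 1.86, 0.01, 0.62, 2.91]]
1.5707963267948966 [[-0.07, 0.03, 1.89, 0.02, 0.95, -1.86], [0.02, 0.32, 2.09, -0.01, 0.47, -1.75], [-0.02, 0.4, 1.86, 0.01, 0.62, -1.8]]
-1.5707963267948966 [[-0.07, 0.03, 1.89, 0.02, 0.95, 1.28], [0.02, 0.32, 2.09, -0.01, 0.47, 1.39], [-0.02, 0.4, 1.86, 0.01, 0.62, 1.34]]
```

```bash
sed -i "s/'zy'/'ZY'/" h.py
python3 - <<'E'
from h import *
y,o=-1.363,[.557,.020]
print(deckR(y)[:,0])
for rot in(0,np.pi,np.pi/2,-np.pi/2):
    print(rot,[np.round(kinematics.solve_ik(*pose(y,o,p,rot)),2).tolist() if kinematics.solve_ik(*pose(y,o,p,rot)) is not None else None for p in[(.06,.04,.2),(.01,0,0),(.05,.1,0)]])
bot.reach(*pose(y,o,(.06,.03,.17)))
r=vision.read_camera("wrist");cv2.imwrite("pics/w0.png",r["frame"][:,:,::-1])
np.savez("w0.npz",**r); print(get_obs()["time_s"])
E
```

```text
[ 0.19927449 -0.94514675  0.25881905]
0 [[0.19, 0.24, 1.64, -0.27, 1.26, 0.07], [0.19, 0.42, 1.91, -0.36, 0.84, 0.22], [0.13, 0.53, 1.68, -0.33, 0.94, 0.12]]
3.141592653589793 [None, [0.19, 0.42, 1.91, -0.36, 0.84, -2.92], None]
1.5707963267948966 [[0.19, 0.24, 1.64, -0.27, 1.26, -1.5], [0.19, 0.42, 1.91, -0.36, 0.84, -1.35], [0.13, 0.53, 1.68, -0.33, 0.94, -1.45]]
-1.5707963267948966 [[0.19, 0.24, 1.64, -0.27, 1.26, 1.64], [0.19, 0.42, 1.91, -0.36, 0.84, 1.79], [0.13, 0.53, 1.68, -0.33, 0.94, 1.69]]
2.6083
```

View pics/w0.png

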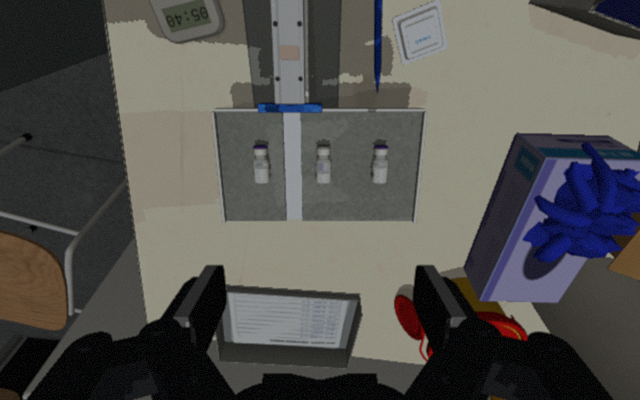

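The wrist view shows the deck from (216,110) to (418,221), the white channel at columns 285–302, the blue frame at columns 258–322 in row ~107, and the vials at (261,165), (323,165) and (380,165). The middle one (+28) has the grey cap.

Run:
```python
from h import *
r=dict(np.load("w0.npz"));f=r["frame"];hsv=cv2.cvtColor(f,cv2.COLOR_RGB2HSV);g=cv2.cvtColor(f,cv2.COLOR_RGB2GRAY).astype(int)
b=cv2.inRange(hsv,(100,120,60),(130,255,255));b[:95]=0;b[120:]=0;b[:,:240]=0;b[:,340:]=0
print("blue",cv2.boundingRect(b),cv2.minAreaRect(cv2.findNonZero(b)))
for row in(118,130,200,215):
    print(row,g[row,280:308].tolist())
print("edgeL",g[212:228,240].tolist(),"R",g[212:228,400].tolist(),"low",g[100:120,235].tolist(),g[100:120,400].tolist())
print("sidesR",g[200,410:425].tolist(),"L",g[200,218:232].tolist())
v=((g>np.where(True,125,0))).astype(np.uint8);v[:135]=0;v[190:]=0;v[:,:225]=0;v[:,412:]=0;v[:,282:305]=0
n,l,s,c=cv2.connectedComponentsWithStats(v)
print([(s[i].tolist(),c[i].round(1).tolist()) for i in range(1,n) if s[i][4]>40])
crop=cv2.resize(f[95:230,210:425],None,fx=3.7,fy=3.7,interpolation=cv2.INTER_CUBIC);cv2.imwrite("pics/w0c.png",crop[:,:,::-1])
```

```text
blue (257, 103, 65, 10) ((288.9999694824219, 107.5), (63.99999237060547, 8.999998092651367), -0.0)
118 [92, 83, 84, 122, 147, 151, 147, 151, 149, 150, 149, 151, 147, 148, 149, 149, 148, 146, 151, 142, 106, 86, 85, 87, 87, 85, 85, 87]
130 [92, 89, 85, 95, 142, 152, 149, 148, 148, 147, 149, 150, 146, 148, 152, 148, 150, 150, 151, 152, 141, 109, 96, 97, 96, 97, 99, 97]
200 [101, 96, 97, 95, 87, 89, 124, 147, 150, 148, 148, 150, 147, 147, 149, 148, 151, 150, 146, 152, 147, 136, 96, 92, 100, 100, 98, 96]
215 [93, 85, 86, 87, 85, 77, 93, 143, 151, 150, 147, 149, 149, 148, 149, 146, 148, 149, 147, 151, 150, 134, 99, 85, 89, 85, 87, 87]
edgeL [91, 88, 92, 91, 89, 92, 92, 85, 95, 133, 143, 142, 141, 139, 143, 145] R [91, 90, 85, 89, 90, 92, 100, 96, 103, 133, 141, 142, 140, 138, 141, 142] low [90, 90, 93, 91, 91, 83, 80, 71, 86, 135, 146, 120, 89, 85, 83, 86, 84, 81, 83, 84] [81, 78, 82, 81, 77, 81, 80, 72, 84, 131, 145, 118, 94, 86, 88, 91, 91, 89, 86, 85]
sidesR [88, 90, 83, 75, 52, 85, 137, 140, 130, 139, 146, 144, 142, 143, 143] L [142, 138, 136, 146, 129, 74, 58, 82, 84, 85, 86, 86, 84, 90]
[([319, 149, 9, 7, 48], [323.3, 152.2]), ([255, 150, 9, 6, 46], [259.3, 152.3]), ([377, 150, 10, 6, 47], [381.4, 152.4]), ([255, 169, 12, 14, 158], [260.6, 175.4]), ([374, 168, 13, 15, 165], [380.0, 175.1]), ([318, 173, 12, 10, 100], [323.2, 177.9])]
```

View pics/w0c.png

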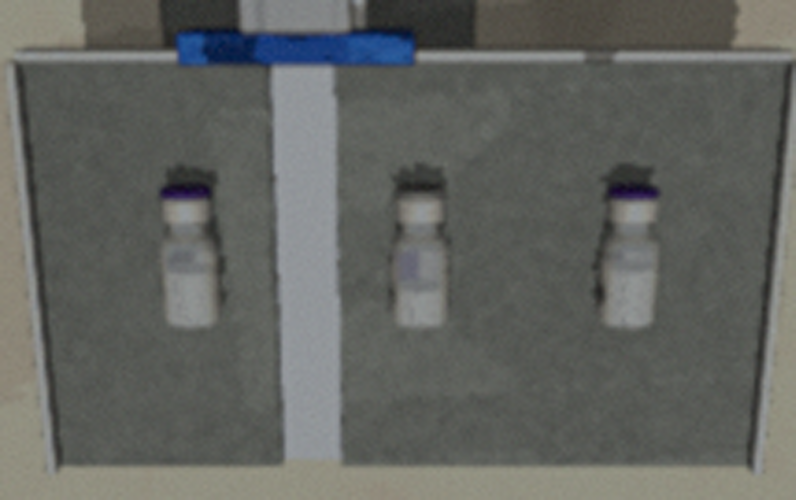

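Run:
```python
from h import *
from scipy.optimize import least_squares
r=dict(np.load("w0.npz"));t=vision.read_camera("top")
def W(q,p): return np.array([q[1],q[2],.075])+deckR(q[0])@np.array(p)
def colat(q,y,row):
    a,b=proj(r,W(q,(0,y,-.002))),proj(r,W(q,(.118,y,-.002)));return a[0]+(b-a)[0]*(row-a[1])/(b-a)[1]
def res(q):
    e=[colat(q,-.009,118)-282.8,colat(q,-.009,200)-285.8,colat(q,.009,118)-300,colat(q,.009,200)-301.7]
    e+=[proj(r,W(q,(.118,y,-.002)))[1]-220.7 for y in(-.06,.11)]
    e+=[proj(r,W(q,(0,-.03,.014)))[0]-256.5,proj(r,W(q,(0,.03,.014)))[0]-321.5]
    return e
s=least_squares(res,[-1.363,.557,.02]);q=s.x;print(q,np.round(s.fun,2))
print("frame top row",proj(r,W(q,(0,0,.014))),"deck low row",proj(r,W(q,(0,-.06,-.002))),"corners",proj(r,W(q,(.118,.13,-.002))),proj(r,W(q,(.118,-.075,-.002))))
print("top cam corners",[proj(t,W(q,p)).round(1).tolist() for p in[(0,.13,.002),(.118,.13,-.002),(.118,-.075,-.002),(0,-.075,.002),(0,.03,.014),(0,-.03,.014)]])
D=deckR(q[0]);o=np.array([q[1],q[2],.075])
def deckat(uv,z):
    c,d=ray(r,uv);c=D.T@(c-o);d=D.T@d;return (c+d*(z-c[2])/d[2])*1000
# vials: base (lower edge of bright patch) near top/back edge, cap tip row, centre col
for n,uv,rows in(("-28",(260.8,0),(144.5,183.5)),("+28",(323.5,0),(144.5,183.5)),("+86",(380.3,0),(144.5,183.5))):
    print(n,[deckat((uv[0],v),.006).round(1).tolist() for v in rows], deckat((uv[0],175),.006).round(1))
```

```text
[-1.36094337  0.55762427  0.02073812] [-0.81 -0.55  0.16  0.27  0.17 -0.27  0.93 -0.08]
frame top row [289.41708778 111.28147741] deck low row [229.84615493 110.21513442] corners [412.46659456 220.37703666] [226.14751458 220.90383776]
top cam corners [[319.3, 139.0], [379.8, 113.9], [422.3, 220.6], [358.1, 244.6], [336.3, 188.4], [347.9, 220.1]]
-28 [[32.5, -30.2, 6.0], [72.8, -32.7, 6.0]] [ 63.8 -32.1   6. ]
+28 [[32.7, 32.1, 6.0], [73.0, 32.1, 6.0]] [64.  32.1  6. ]
+86 [[32.9, 88.4, 6.0], [73.2, 90.7, 6.0]] [64.2 90.2  6. ]
```

```bash
cat >> h.py <<'E'
Y,O=-1.361,[.5576,.0207]
D=deckR(Y)
ROLL=np.pi/2
def go(p,rot=0.,v=.1): bot.servo_line(*pose(Y,O,np.array(p)/1000,rot),velocity=v)   # deck mm of the tips' centre
def reach(p,rot=0.): bot.reach(*pose(Y,O,np.array(p)/1000,rot))
def force(): return D.T@get_obs()["wrist_force"]
def snap(cam,name,box,k):
    r=vision.read_camera(cam);x0,y0,x1,y1=box
    cv2.imwrite(f"pics/{name}.png",cv2.resize(r["frame"][y0:y1,x0:x1,::-1],None,fx=k,fy=k,interpolation=cv2.INTER_CUBIC))
def roll(x,y_from,y_to):
    reach((x,y_from,40),ROLL); go((x,y_from,10),ROLL,.15); f0=force()
    go((x,y_from,2),ROLL,.03); print("down",(force()-f0).round(2)); f0=force()
    go((x,y_to,2),ROLL,.06); print("rolled",(force()-f0).round(2),get_obs()["time_s"])
    go((x,y_to+np.sign(y_from)*6,2),ROLL,.1); go((x,y_to+np.sign(y_from)*6,40),ROLL,.2)
E
python3 - <<'E'
from h import *
hand.move_gripper(0,20)
roll(58,57,19)
snap("top","t1",(300,100,440,250),4)
snap("side","s1",(250,130,400,240),4)
E
python3 -c "
import cv2,numpy as np
a=cv2.imread('pics/t1.png');b=cv2.imread('pics/s1.png');b=cv2.resize(b,(450,330));a=cv2.resize(a,(340,364))
c=np.zeros((364,790,3),np.uint8);c[:,:340]=a;c[:330,340:]=b;cv2.imwrite('pics/m1.png',c)"
```

```text
down [ 0.49 -0.75 -0.75]
rolled [0.1  0.09 0.96] 6.35
```

View pics/m1.png

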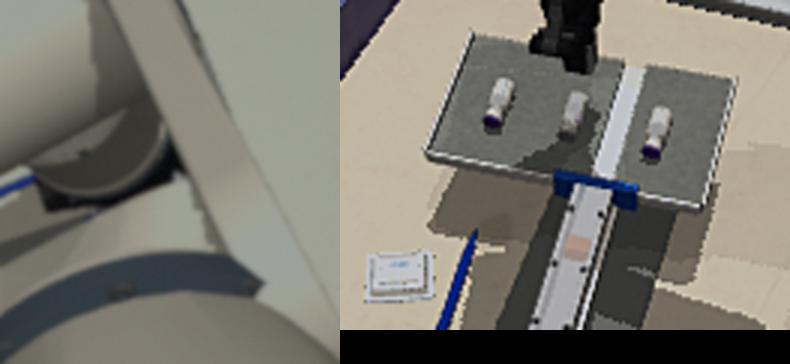

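The side view shows the grey vial unmoved at side pixel (328,168), so the fingers missed it. I'll check where the tips really are.

Run:
```python
from h import *
s=vision.read_camera("side");w=vision.read_camera("wrist");o=get_obs()
print(o["position"],o["gripper_width"],o["joint_pos"])
tip=pose(Y,O,(.058,.025,.04),ROLL);print(tip)
W=lambda p:np.array([*O,.075])+D@(np.array(p)/1000)
print("tip px",proj(s,W((58,25,40))), "vial +28",proj(s,W((58,32,6))),proj(s,W((58,-32,6))),proj(s,W((58,90,6))),"mouth ends",proj(s,W((0,30,14))),proj(s,W((0,-30,14))),"corners",proj(s,W((118,130,-2))),proj(s,W((118,-75,-2))))
a=cv2.resize(s["frame"][130:220,280:410,::-1],None,fx=3.5,fy=3.5,interpolation=cv2.INTER_CUBIC)
b=cv2.resize(w["frame"][:,:,::-1],(504,315));c=np.vstack([a,np.zeros((5,455,3),np.uint8)]);d=np.zeros((320,800,3),np.uint8)
d[:315,:455]=a
d=np.vstack([np.hstack([a,np.zeros((315,49,3),np.uint8)]),b[:285]]);cv2.imwrite("pics/m2.png",d[:600])
```

```text
[ 0.59001954 -0.01466556  0.14420676] 0.0003043797901712404 [ 0.12537691  0.38424985  1.8207798  -0.32476315  0.94125177 -1.46228877]
(array([ 0.59064696, -0.01445956,  0.14506928]), array([-0.10381012,  0.98599512, -0.12980872,  0.01366686]))
tip px [329.83877432 158.09032906] vial +28 [327.51157476 166.8438138 ] [355.68208321 172.00469106] [302.67476847 162.29367552] mouth ends [321.24995413 186.24966273] [348.63029779 191.55901451] corners [294.16894734 141.41971319] [380.23258312 156.30807176]
```

View pics/m2.png

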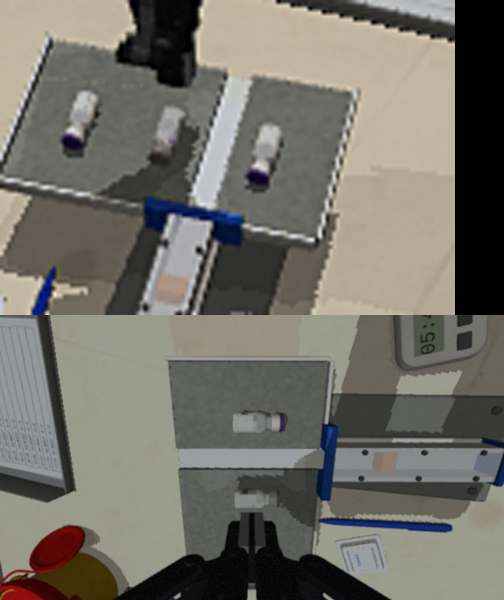

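The tips show at side pixel (331,153), against (330,158) expected. The deck and vials project correctly, so the shut fingertips stand higher than modelled and passed over the vial. I'll touch the bare deck gently to find the true tip height.

Run:
```python
from h import *
go((58,60,40),ROLL,.15);go((58,60,3),ROLL,.15);bot.dwell(.15);f0=force();print(f0.round(2))
for z in np.arange(2,-17,-1.):
    go((58,60,z),ROLL,.04);d=force()-f0
    if abs(d[2])>2.5: print("contact",z,d.round(2));break
o=get_obs()
go((58,60,z+3),ROLL,.05)
print(z,(D.T@(o["position"]-[*O,.075])*1000).round(2),d.round(2),o["time_s"])
```

```text
[-0.41 -0.62  0.32]
-16.0 [57.98 59.92  0.9 ] [ 0.7   0.86 -0.71] 12.825
```

Run:
```python
from h import *
s=vision.read_camera("side");w=vision.read_camera("wrist")
a=cv2.resize(s["frame"][120:220,270:400,::-1],None,fx=3.5,fy=3.5,interpolation=cv2.INTER_CUBIC)
b=cv2.resize(w["frame"][130:,140:500,::-1],(455,341))[:240];cv2.imwrite("pics/m3.png",np.vstack([a,b]))
print(proj(s,np.array([*O,.075])+D@[.058,.06,-.013]),get_obs()["position"])
```

```text
[316.07694231 169.59404787] [ 0.62783561 -0.02055142  0.09400228]
```

View pics/m3.png

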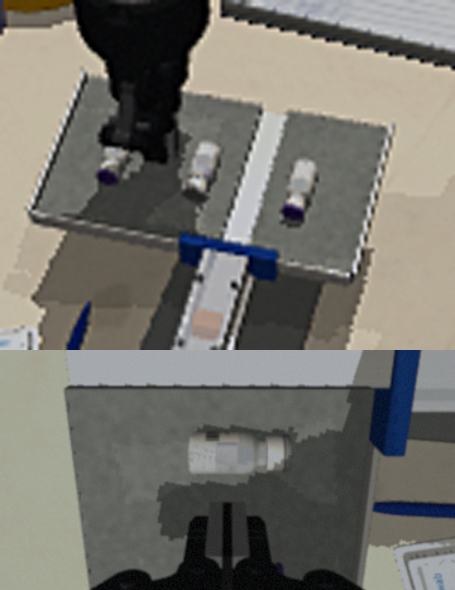

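The tips are now close to the deck, at side pixel (316,166), but still clear of it. I'll keep descending under the force guard.

Run:
```python
from h import *
go((58,60,-15),ROLL,.05);bot.dwell(.1);f0=force()
for z in np.arange(-15.5,-22,-.5):
    go((58,60,z),ROLL,.02);bot.dwell(.03);d=force()-f0
    print(z,d.round(1))
    if abs(d[2])>2.5: break
go((58,60,z+3),ROLL,.05);print(get_obs()["time_s"])
```

```text
-15.5 [-0.9  0.5  0.1]
-16.0 [-1.  -0.5 -1.8]
-16.5 [-0.5  0.4  0.5]
-17.0 [-0.9  0.3 -1. ]
-17.5 [-0.9  0.1 -0.8]
-18.0 [-1.   0.8  0.1]
-18.5 [-1.   0.  -0.3]
-19.0 [-1.5 -0.2 -0.9]
-19.5 [-0.4  0.5 -0.7]
-20.0 [-0.6 -0.1  0.2]
-20.5 [-0.3  0.3 -2. ]
-21.0 [-0.   0.2 -0.4]
-21.5 [-1.  -0.2 -1.7]
17.4583
```

Run:
```python
from h import *
go((58,60,-21),ROLL,.05);bot.dwell(.1);f0=force()
for z in np.arange(-22,-36,-1):
    go((58,60,z),ROLL,.03);bot.dwell(.03);d=force()-f0
    print(z,d.round(1),(D.T@(get_obs()["position"]-[*O,.075])*1000).round(2)[2])
    if abs(d[2])>4: break
s=vision.read_camera("side")["frame"];np.save("s3.npy",s)
g=s.max(2);print([(c,int(np.where(g[120:185,c]<45)[0].max(initial=-1)+120)) for c in range(298,330,2)])
go((58,60,z+2),ROLL,.05);print(get_obs()["time_s"])
```

```text
-22 [ 0.1  0.3 -0.2] -5.07
-23 [ 0.8 -0.4  0.5] -6.04
-24 [-0.5 -0.5  1.4] -7.05
-25 [-0.6 -0.9  0.4] -8.04
-26 [-0.7 -3.5 10.2] -8.13
[(298, 171), (300, 172), (302, 172), (304, 165), (306, 166), (308, 166), (310, 167), (312, 169), (314, 169), (316, 169), (318, 169), (320, 167), (322, 175), (324, 176), (326, 177), (328, 176)]
19.525
```

Run:
```python
from h import *
s=vision.read_camera("side");W=lambda p:np.array([*O,.075])+D@(np.array(p)/1000)
for z in(-25,-10,-2,5,14):print(z,proj(s,W((44,60,z))).round(1),proj(s,W((44,71,z))).round(1),proj(s,W((44,49,z))).round(1))
w=vision.read_camera("wrist");V=w["view"];c=-V[:3,:3].T@V[:3,3];print("cam in deck",(D.T@(c-[*O,.075])*1000).round(0), "tcp",(D.T@(get_obs()["position"]-[*O,.075])*1000).round(1))
for n,f in(("start",cv2.imread("pics/side0.png")[:,:,::-1]),("now",s["frame"])):
    m=cv2.inRange(cv2.cvtColor(np.ascontiguousarray(f),cv2.COLOR_RGB2HSV),(115,70,20),(150,255,140));m[:150]=0;m[182:]=0;m[:,:285]=0;m[:,375:]=0
    k,l,st,ce=cv2.connectedComponentsWithStats(m);print(n,[(ce[i].round(1).tolist(),int(st[i][4])) for i in range(1,k) if st[i][4]>4])
```

```text
-25 [314.8 177.5] [310.2 176.7] [319.4 178.4]
-10 [314.3 173.7] [309.6 172.9] [319.  174.6]
-2 [314.  171.7] [309.3 170.8] [318.7 172.6]
5 [313.8 169.9] [309. 169.] [318.5 170.7]
14 [313.4 167.5] [308.7 166.6] [318.2 168.4]
cam in deck [ 57. -26. 140.] tcp [58.  59.9 -7.2]
start [([300.0, 170.1], 21), ([353.2, 179.9], 18)]
now [([300.1, 170.0], 22), ([353.2, 179.9], 18)]
```

Run:
```python
from h import *
w=vision.read_camera("wrist");o=get_obs();M=R.from_quat(o["orientation"]).as_matrix()
V=w["view"];c=-V[:3,:3].T@V[:3,3];print("cam in tool",(M.T@(c-o["position"])*1000).round(0),"axis",(M.T@V[2,:3]).round(3))
for dx in(-.011,.011):
  for z in(-.02,-.006,0,.017): print(dx,z,proj(w,o["position"]+M@[dx,0,z]).round(1))
print("col 306..334 top dark row",[(k,int(np.where(w["frame"][200:330,k].max(1)<60)[0].min(initial=999)+200)) for k in range(290,352,4)])
a=cv2.resize(w["frame"][190:400,160:480,::-1],None,fx=2.4,fy=2.4,interpolation=cv2.INTER_CUBIC);cv2.imwrite("pics/w3.png",a)
```

```text
cam in tool [  86.    1. -147.] axis [-0.329  0.     0.944]
-0.011 -0.02 [317.5 306.6]
-0.011 -0.006 [317.7 288.8]
-0.011 0 [317.7 282. ]
-0.011 0.017 [317.8 264.9]
0.011 -0.02 [317.4 264.5]
0.011 -0.006 [317.6 249.4]
0.011 0 [317.6 243.6]
0.011 0.017 [317.8 229.3]
col 306..334 top dark row [(290, 261), (294, 260), (298, 247), (302, 202), (306, 203), (310, 202), (314, 247), (318, 202), (322, 248), (326, 250), (330, 241), (334, 240), (338, 202), (342, 205), (346, 202), (350, 204)]
```

View pics/w3.png

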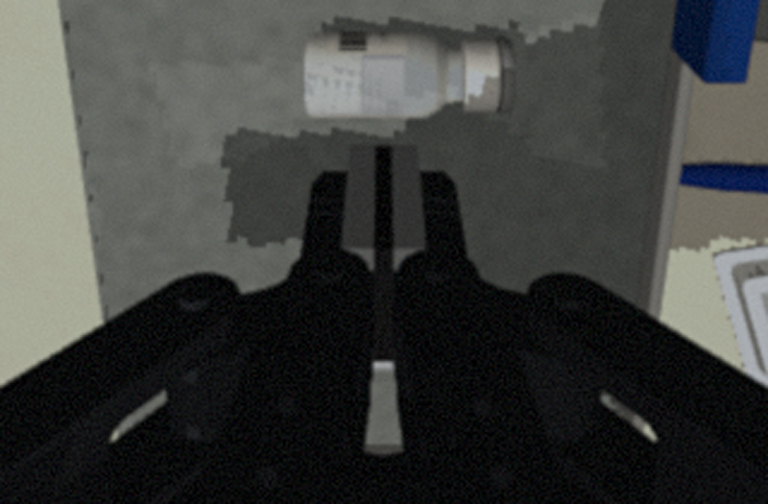

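The pad tips are at wrist row 250, which puts them 6 mm behind the TCP. That agrees with the deck contact at TCP z = -8 mm. I'll use this measured offset and roll the grey vial.

```bash
cat >> h.py <<'E'
TIP=-.0062
def pose(yaw,o,p,rot=0.):
    Dk=deckR(yaw); M=Dk@R.from_euler('z',rot).as_matrix()@np.diag([-1,1,-1.])
    return np.array([*o,.075])+Dk@(np.array(p)+[0,0,TIP]),R.from_matrix(M).as_quat()
def roll(x,y_from,y_to):
    s=np.sign(y_from)
    reach((x,y_from,30),ROLL); go((x,y_from,1),ROLL,.15); bot.dwell(.05); f0=force()
    go((x,y_to,1),ROLL,.06); print("rolled",(force()-f0).round(1))
    go((x,y_to+s*6,1),ROLL,.1); go((x,y_to+s*6,30),ROLL,.2); print(get_obs()["time_s"])
def look(name):
    w=vision.read_camera("wrist");s=vision.read_camera("side")
    a=cv2.resize(s["frame"][130:230,270:400,::-1],None,fx=3,fy=3,interpolation=cv2.INTER_CUBIC)
    b=cv2.resize(w["frame"][:,:,::-1],(480,300));cv2.imwrite(f"pics/{name}.png",np.hstack([a[:300,:310],b]))
    np.savez(f"{name}.npz",s=s["frame"],w=w["frame"],view=w["view"],K=w["intrinsics"])
E
python3 - <<'E'
from h import *
go((58,60,1),ROLL,.1);bot.dwell(.05);f0=force()
go((58,19,1),ROLL,.06);print((force()-f0).round(1))
go((58,25,1),ROLL,.1);go((58,25,30),ROLL,.2);print(get_obs()["time_s"])
look("m4")
E
```

```text
[ 0.1  1.  -0.3]
21.35
```

View pics/m4.png

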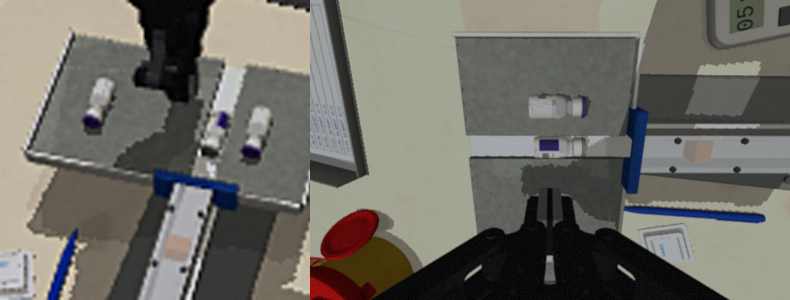

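The side and wrist views show the grey vial lying in the channel at wrist-crop (560,147), with both purple vials undisturbed. I've now viewed all 10 pictures, so further checks are numeric. Next is pushing the grey vial down the channel.

```bash
cat >> h.py <<'E'
def push(x_to,step=12,v=.05,lim=15):
    reach((98,0,25),0.);go((98,0,.8),0.,.15);bot.dwell(.05);f0=force();fs=[];x=98
    while x>x_to:
        x=max(x-step,x_to);go((x,0,.8),0.,v);f=force()-f0;fs.append((int(x),f.round(1).tolist()))
        if abs(f[0])>lim: print("STOP");break
    print(fs,get_obs()["time_s"]);return f0
def state():
    # channel/vial positions from purple masks in the side view, deck mm at z of the vial axis
    s=vision.read_camera("side");m=cv2.inRange(cv2.cvtColor(s["frame"],cv2.COLOR_RGB2HSV),(115,70,20),(150,255,140))
    m[:140]=0;m[225:]=0;m[:,:285]=0;m[:,375:]=0
    k,l,st,ce=cv2.connectedComponentsWithStats(m)
    for i in range(1,k):
        if st[i][4]>4:
            c,d=ray(s,ce[i]);o=np.array([*O,.075]);c=D.T@(c-o);d=D.T@d;p=c+d*(.004-c[2])/d[2];print(ce[i].round(1),st[i][4],(p*1000).round(0))
E
python3 - <<'E'
from h import *
state();push(22);go((30,0,.8),0.,.15);go((30,0,30),0.,.25)
state()
roll(58,-57,-19)
state();look("m5")
E
```

```text
[343.9 169.8] 16 [60. -5.  4.]
[300.  170.1] 21 [37. 90.  4.]
[353.3 180.2] 21 [ 37. -32.   4.]
[292.8 216.5] 6 [-80.  70.   4.]
[(86, [-0.7, -1.5, 0.4]), (74, [-0.1, 0.1, -0.4]), (62, [-0.9, -1.5, 0.2]), (50, [0.9, -0.5, 0.3]), (38, [-0.6, 0.4, -0.5]), (26, [-0.4, 0.6, 0.1]), (22, [0.4, -0.9, 0.3])] 25.8
[300.  170.1] 21 [37. 90.  4.]
[353.3 180.2] 21 [ 37. -32.   4.]
[293.3 212.4] 11 [-70.  72.   4.]
rolled [ 1.1 -0.2  0.1]
29.5167
[300.  170.2] 20 [37. 90.  4.]
[338.3 180.2] 21 [30.  0.  4.]
[293.5 212.8] 8 [-71.  72.   4.]
```

Run:
```python
from h import *
push(22);go((30,0,.8),0.,.15);go((30,0,30),0.,.25)
state()
roll(58,113,19)
state();look("m6")
s=vision.read_camera("side")["frame"];W=lambda p:np.array([*O,.075])+D@(np.array(p)/1000)
S=vision.read_camera("side")
print([(x,S["frame"][tuple(int(round(v)) for v in proj(S,W((x,0,8)))[::-1])].tolist()) for x in range(-130,100,8)])
```

```text
[(86, [-0.4, 0.3, -0.2]), (74, [0.4, -0.1, -0.8]), (62, [0.2, -0.2, -0.5]), (50, [-0.2, -0.5, -0.7]), (38, [0.7, 0.7, -0.1]), (26, [0.5, 0.9, -0.5]), (22, [2.7, 0.2, -0.1])] 33.9583
[300.  170.1] 21 [37. 90.  4.]
[293.4 212.6] 9 [-71.  72.   4.]
rolled [-0.2  0.9 -0.3]
38.6417
[339.7 179.9] 16 [31. -3.  4.]
[(-130, [187, 185, 183]), (-122, [171, 171, 174]), (-114, [171, 171, 173]), (-106, [171, 170, 173]), (-98, [170, 170, 173]), (-90, [171, 171, 174]), (-82, [154, 137, 127]), (-74, [175, 150, 135]), (-66, [170, 147, 133]), (-58, [175, 176, 179]), (-50, [186, 187, 195]), (-42, [160, 159, 166]), (-34, [153, 153, 161]), (-26, [156, 153, 169]), (-18, [188, 189, 193]), (-10, [182, 182, 187]), (-2, [0, 27, 101]), (6, [165, 158, 145]), (14, [141, 135, 129]), (22, [121, 117, 110]), (30, [11, 0, 35]), (38, [201, 204, 195]), (46, [148, 147, 147]), (54, [200, 202, 208]), (62, [194, 197, 203]), (70, [191, 192, 198]), (78, [194, 196, 203]), (86, [196, 199, 205]), (94, [195, 197, 191])]
```

Run:
```python
from h import *
f0=push(20);x=20;L=[]
while x>4:
    x-=.5 if x<15 else 1
    go((x,0,.8),0.,.03);bot.dwell(.02);f=(force()-f0)[0];L.append((x,round(f,1),round((D.T@(get_obs()["position"]-[*O,.075]))[0]*1000,2)))
    if f>12: break
print(L,get_obs()["time_s"]);look("m7")
```

```text
[(86, [0.9, -1.1, 0.1]), (74, [1.1, -1.1, -0.8]), (62, [0.5, -1.0, -0.1]), (50, [0.7, -0.0, 0.1]), (38, [-0.0, 0.4, 0.4]), (26, [0.5, 1.5, -0.3]), (20, [0.9, -0.8, 0.4])] 43.2083
[(19, np.float64(3.1), np.float64(19.16)), (18, np.float64(4.3), np.float64(18.08)), (17, np.float64(4.6), np.float64(16.95)), (16, np.float64(4.7), np.float64(15.91)), (15, np.float64(3.4), np.float64(14.89)), (14, np.float64(3.5), np.float64(13.93)), (13.5, np.float64(4.5), np.float64(13.47)), (13.0, np.float64(4.3), np.float64(13.02)), (12.5, np.float64(6.7), np.float64(12.97)), (12.0, np.float64(10.1), np.float64(12.92)), (11.5, np.float64(12.2), np.float64(12.86))] 46.1417
```

Contact with the frame is firm at centre x = 13 mm; before that the force was the follower's steady 4 N. I'll back off and check flushness numerically from close up.

Run:
```python
from h import *
go((25,0,.8),0.,.15);go((25,0,25),0.,.25);reach((75,0,25))
w=vision.read_camera("wrist");f=w["frame"];W=lambda p:np.array([*O,.075])+D@(np.array(p)/1000)
np.savez("w8.npz",**w);cv2.imwrite("pics/w8.png",f[:,:,::-1])
for p in((0,0,14),(0,0,10),(0,0,8),(0,0,-8),(0,30,14),(0,-30,14),(3,0,8),(10,0,-8),(0,20,-2)):print(p,proj(w,W(p)).round(1))
print(get_obs()["time_s"])
r0=int(proj(w,W((0,0,14)))[1]);u=proj(w,W((0,0,0)))[0]
b=cv2.inRange(cv2.cvtColor(f,cv2.COLOR_RGB2HSV),(100,120,50),(130,255,255));b[r0+60:]=0;b[:max(r0-40,0)]=0;b[:,:int(u)-80]=0;b[:,int(u)+80:]=0;print("blue",cv2.boundingRect(b))
for dy in(-20,-5,0,5,20):
    c=int(proj(w,W((0,dy,0)))[0]);print(dy,c,[tuple(v.tolist()) for v in f[max(r0-8,0):r0+44,c]][::1])
```

```text
(0, 0, 14) [322.  108.3]
(0, 0, 10) [321.9 107.7]
(0, 0, 8) [321.9 107.4]
(0, 0, -8) [321.7 105.2]
(0, 30, 14) [389.8 108.1]
(0, -30, 14) [254.3 108.4]
(3, 0, 8) [321.9 114.1]
(10, 0, -8) [321.7 125.3]
(0, 20, -2) [362.7 105.9]
47.1083
blue (254, 91, 137, 20)
-20 280 [(19, 49, 107), (22, 51, 107), (20, 54, 109), (21, 52, 109), (26, 56, 112), (16, 51, 108), (25, 57, 113), (29, 58, 116), (19, 53, 112), (15, 43, 95), (42, 54, 76), (72, 75, 74), (79, 82, 76), (81, 82, 78), (77, 80, 76), (81, 84, 79), (77, 79, 74), (75, 76, 73), (74, 76, 72), (77, 80, 76), (72, 77, 71), (78, 80, 78), (73, 78, 72), (71, 74, 69), (76, 78, 73), (76, 79, 74), (75, 77, 74), (74, 78, 73), (76, 79, 74), (75, 77, 74), (69, 70, 67), (67, 69, 68), (67, 70, 63), (63, 68, 65), (69, 71, 67), (67, 70, 67), (64, 67, 65), (65, 69, 63), (62, 64, 63), (66, 67, 65), (60, 67, 63), (63, 64, 60), (61, 64, 61), (63, 64, 61), (64, 67, 64), (66, 69, 64), (70, 74, 69), (65, 67, 64), (63, 67, 64), (62, 66, 61), (64, 66, 63), (64, 65, 62)]
-5 311 [(17, 47, 105), (21, 52, 105), (18, 47, 103), (27, 54, 107), (21, 51, 104), (20, 48, 10
[... 2552 characters left out ...]
8, 117), (28, 57, 116), (30, 58, 113), (21, 55, 113), (19, 55, 111), (20, 54, 112), (25, 55, 112), (16, 43, 94), (31, 46, 75), (59, 60, 63), (63, 65, 61), (63, 65, 61), (65, 68, 64), (68, 66, 65), (64, 68, 64), (62, 64, 60), (67, 68, 65), (66, 70, 66), (66, 70, 66), (69, 71, 67), (67, 67, 65), (67, 68, 63), (71, 75, 71), (60, 63, 59), (70, 69, 67), (63, 68, 63), (68, 70, 69), (65, 65, 64), (65, 67, 64), (67, 70, 65), (62, 65, 61), (67, 66, 67), (64, 67, 60), (64, 65, 65), (68, 69, 64), (69, 70, 68), (68, 70, 66), (63, 66, 64), (69, 68, 66), (68, 69, 66), (65, 70, 67), (71, 73, 69), (68, 72, 68), (71, 72, 70), (68, 70, 68), (68, 70, 68), (72, 74, 71), (68, 69, 66), (68, 69, 67), (69, 71, 70)]
```

Run:
```python
from h import *
w=dict(np.load("w8.npz"));g=cv2.cvtColor(w["frame"],cv2.COLOR_RGB2GRAY)
for r in(113,115,118,121,124,128,140):print(r,g[r,294:350].tolist())
```

```text
113 [72, 74, 75, 72, 77, 75, 75, 81, 73, 68, 78, 119, 127, 132, 131, 135, 132, 139, 137, 133, 131, 134, 136, 136, 135, 137, 139, 135, 137, 137, 138, 138, 138, 137, 138, 138, 136, 137, 137, 138, 135, 139, 140, 136, 136, 120, 69, 67, 81, 76, 80, 76, 76, 78, 80, 77]
115 [77, 74, 76, 76, 76, 77, 78, 76, 74, 67, 84, 120, 133, 135, 135, 132, 133, 134, 134, 134, 132, 133, 132, 131, 134, 134, 134, 135, 139, 139, 138, 136, 137, 135, 135, 135, 137, 133, 135, 135, 136, 138, 136, 133, 128, 101, 63, 62, 72, 68, 70, 68, 71, 75, 76, 79]
118 [80, 82, 81, 78, 77, 83, 76, 76, 72, 65, 81, 123, 136, 135, 130, 134, 131, 131, 136, 131, 134, 132, 135, 131, 133, 133, 134, 133, 133, 138, 133, 135, 135, 134, 133, 129, 133, 133, 134, 136, 137, 138, 133, 121, 113, 91, 59, 63, 64, 67, 69, 68, 67, 65, 66, 64]
121 [78, 76, 79, 82, 77, 77, 77, 77, 74, 64, 85, 130, 141, 134, 131, 133, 132, 136, 135, 131, 131, 135, 134, 135, 134, 133, 135, 138, 136, 135, 131, 128, 130, 136, 126, 120, 119, 119, 117, 118, 120, 126, 123, 121, 117, 93, 60, 59, 68, 70, 68, 67, 65, 64, 66, 62]
124 [72, 80, 79, 76, 77, 77, 75, 81, 74, 70, 88, 126, 135, 136, 132, 135, 131, 131, 124, 118, 116, 120, 123, 124, 122, 126, 127, 134, 132, 132, 125, 118, 121, 118, 121, 120, 120, 121, 119, 121, 123, 123, 122, 122, 114, 94, 61, 64, 65, 64, 70, 67, 64, 65, 67, 69]
128 [72, 76, 76, 71, 70, 63, 69, 68, 63, 58, 74, 114, 124, 122, 119, 116, 116, 119, 120, 121, 118, 118, 121, 119, 120, 118, 121, 121, 119, 123, 124, 117, 118, 119, 121, 120, 120, 121, 119, 121, 121, 120, 121, 117, 112, 79, 55, 65, 64, 67, 67, 66, 69, 67, 66, 68]
140 [68, 64, 63, 66, 65, 64, 66, 66, 64, 63, 79, 111, 123, 120, 119, 117, 122, 119, 122, 117, 116, 118, 119, 119, 122, 116, 123, 121, 120, 121, 121, 116, 120, 119, 119, 122, 119, 120, 119, 118, 119, 121, 122, 124, 110, 70, 56, 64, 71, 69, 70, 70, 67, 70, 68, 68]
```

The channel floor shows full width right up to the frame, and the brightness step continues across the deck, so it is a shadow and no glass stands proud. Handing in.

```bash
python3 -c "
from h import *
print(hand_in(),get_obs()['time_s'])"
```

```text
the job is handed in; nothing more can be done
the job is handed in; nothing more can be done
```

The three vials are in the tube cap first, grey deepest, with the last base flush with the mouth to within about 1 mm by the wrist camera. The timer, pen and sachet were not touched, and the job was handed in at about 47 s.

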